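Stack a test plaque on spacer sticks

TASK

Stack the spare black test plaque above the one on the conditioning stand so that air can pass between them: lay the two thick wooden spacer sticks flat across the lower plaque, one straight above each rib of the stand and parallel to it, then lower the spare plaque gently onto both sticks, level and squarely over the lower plaque. The third, thinner stick does not match and is not to be used; do not push the lower plaque out of its place.

Things in the scene. Friction and masses are not known exactly. Their poses are not given: they have to be found in the camera images.
- stand: Fixed low conditioning stand on the right half of the bench: grey plate 220 x 110 mm, top 10 mm above the bench, with two dark steel cross ribs whose tops are 20 mm above the bench. Origin under its centre at bench level; x runs along its length (roughly away from the robot), y along the ribs, z up.
- rib_far (a point): Middle of the top of the stand's far rib (12 mm wide, 110 mm long along y), 60 mm along +x from the stand's centre, 20 mm above the bench; axes as the stand's.
- rib_near (a point): Middle of the top of the stand's near rib, 60 mm along -x from the stand's centre, otherwise like the far one.
- lower_plaque: Black composite test plaque 180 x 50 x 12 mm, about 0.18 kg, lying loose on the two ribs along the stand, its top 32 mm above the bench. Origin at its very middle, x along its length, z up.
- upper_plaque: The spare plaque, the same 180 x 50 x 12 mm, 0.12 to 0.26 kg, lying flat on the bench left of and nearer than the stand, roughly crosswise. Origin at its very middle (6 mm above what it lies on), x along its length, z up.
- stick_a: A straight square beech stick, 100 x 16 x 16 mm, 20 g, pale wood, one of two identical thick ones; starts lying on the bench left of the stand, its length roughly away from the robot. Origin at the middle of the stick (8 mm above what it lies on); its x axis runs along its length.
- stick_b: A straight square beech stick, 100 x 16 x 16 mm, 20 g, pale wood, one of two identical thick ones; starts lying on the bench left of the stand, its length roughly away from the robot. Origin at the middle of the stick (8 mm above what it lies on); its x axis runs along its length.
- thin_stick: The odd stick, of the same wood and 100 mm length but only 9 x 9 mm; lies in the same row as the two thick sticks, in any of the three places. Origin at its middle, x along its length. Not needed.
Not all that is in view belongs to the job. What is shaped like the thin_stick but blue is not meant.

How it is judged:
On the way, in this order (a step that is already met when the one before it is completed fails the run):
1. both thick sticks lie across the lower plaque, one above each rib, and are let go (((x of stick_a in the frame of rib_far between -0.015 and 0.015 m and y of stick_a in the frame of rib_far between -0.02 and 0.02 m and z of stick_a in the frame of rib_far between 0.016 and 0.024 m and angle between the x axis of each of stick_a, stick_b and the y axis of stand, either way round below 0.2 rad and x of stick_b in the frame of rib_near between -0.015 and 0.015 m and y of stick_b in the frame of rib_near between -0.02 and 0.02 m and z of stick_b in the frame of rib_near between 0.016 and 0.024 m) or (x of stick_b in the frame of rib_far between -0.015 and 0.015 m and y of stick_b in the frame of rib_far between -0.02 and 0.02 m and z of stick_b in the frame of rib_far between 0.016 and 0.024 m and angle between the x axis of each of stick_b, stick_a and the y axis of stand, either way round below 0.2 rad and x of stick_a in the frame of rib_near between -0.015 and 0.015 m and y of stick_a in the frame of rib_near between -0.02 and 0.02 m and z of stick_a in the frame of rib_near between 0.016 and 0.024 m)) and contact force between the fingers and stick_a below 0.1 N and contact force between the fingers and stick_b below 0.1 N), for 0.2 s.
2. the spare plaque rests level on both sticks, over the lower plaque (x of upper_plaque in the frame of stand between -0.02 and 0.02 m and y of upper_plaque in the frame of stand between -0.015 and 0.015 m and z of upper_plaque in the frame of stand between 0.05 and 0.058 m and angle between the x axis of upper_plaque and the x axis of stand, either way round below 0.15 rad and angle between the z axis of upper_plaque and the z axis of stand, either way round below 0.05 rad and linear speed of upper_plaque below 0.02 m/s and ((x of stick_a in the frame of rib_far between -0.015 and 0.015 m and y of stick_a in the frame of rib_far between -0.02 and 0.02 m and z of stick_a in the frame of rib_far between 0.016 and 0.024 m and angle between the x axis of each of stick_a, stick_b and the y axis of stand, either way round below 0.2 rad and x of stick_b in the frame of rib_near between -0.015 and 0.015 m and y of stick_b in the frame of rib_near between -0.02 and 0.02 m and z of stick_b in the frame of rib_near between 0.016 and 0.024 m) or (x of stick_b in the frame of rib_far between -0.015 and 0.015 m and y of stick_b in the frame of rib_far between -0.02 and 0.02 m and z of stick_b in the frame of rib_far between 0.016 and 0.024 m and angle between the x axis of each of stick_b, stick_a and the y axis of stand, either way round below 0.2 rad and x of stick_a in the frame of rib_near between -0.015 and 0.015 m and y of stick_a in the frame of rib_near between -0.02 and 0.02 m and z of stick_a in the frame of rib_near between 0.016 and 0.024 m)) and contact force between upper_plaque and stick_a above 0.05 N and contact force between upper_plaque and stick_b above 0.05 N), for 0.2 s.
At the end, for the whole second after the job is handed in: Each thick stick lies on the lower plaque above its own rib (15 mm across, 20 mm along, 0.2 rad); the spare plaque rests on both, still, level to 0.05 rad, within 20 mm along and 15 mm across of the stand's centre, turned under 0.15 rad; lower plaque shifted under 12 mm; thin stick 100 mm off (all of step 2 and contact force between the fingers and stick_a below 0.1 N and contact force between the fingers and stick_b below 0.1 N and contact force between the fingers and upper_plaque below 0.1 N and horizontal distance between thin_stick and stand above 0.1 m and distance of lower_plaque from where it was at the start of the episode below 0.012 m); the robot touches nothing.
It fails at once if the spare plaque is dropped (falls unheld faster than 0.4 m/s, as from more than about 8 mm) (contact force between the fingers and upper_plaque below 0.05 N and linear speed of upper_plaque above 0.4 m/s).
It fails at once if the lower plaque is shifted by more than 25 mm (distance of lower_plaque from where it was at the start of the episode above 0.025 m).
It also fails if it takes over 69 s, if anything falls off the work surface, if the arm or the gripper's body presses on something with over 40 N, if the wrist force passes 120 N, or if a joint passes its speed limit or range.

ROBOT

A 7-joint arm with a two-finger parallel gripper is mounted at the origin on a cart in front of the work surface, level with it; the furniture and walls round the work are solid. World frame = base frame: x ahead of the robot, y to its left, z up, the work surface at z = 0. Lengths are in m, angles in rad, forces in N, time in s.
With the tool pointing down it reaches from about 0.35 to 0.9 m from the base axis. Payload 8.1 kg.
Tool frame: the origin (TCP) lies midway between the tips of the shut fingers; the grasp point (between the pads) lies 19 mm behind it; z points along the fingers, y is the line along which they close (so a half turn about z gives the same grasp; the last joint's range is limited). The gripper opens to 85 mm and grips with 20 to 120 N. Pads are 22 mm wide; open, the fingers measure 114 mm over their backs; the gripper's body (76 mm by 85 mm) begins 54 mm behind the grasp point. The pads swing forward as they close: fully open they stand 13 mm farther back than shut.
Start: joints at [-1.341, 0.434, 0.025, 1.573, -0.012, 1.134, -0.075], TCP at [0.204, 0.591, 0.231] pointing down, gripper open.
Joint ranges: [-2.62, 2.62], [-0.44, 2.09], [-1.27, 1.32], [0.08, 2.57], [-1.32, 4.46], [0.12, 2], [-2.74, 2.74]. Speed limits (rad/s): [2.22, 2.22, 3.01, 3.01, 3.14, 3.14, 3.14].

INTERFACE

Orientations are given as [roll, pitch, yaw] about the fixed x, y, z axes, in that order (R = Rz(yaw) Ry(pitch) Rx(roll)).
In Python, from station import r, optics gives the robot as it stands. The module is installed in compiled form; this text tells all that it offers.
- The arm moves only by the tool jog_arm, never from a script. Its argument "series" is a list of rows, each an object with "dp": the shift along the world's x, y, z as a fraction of full scale, a list of three; "delta_rot": the turn, a rotation vector about the world's x, y, z as a fraction of full scale, a list of three; "fingers": the finger opening in mm, from 0 to 85.4. A call has 1 to 12 rows; each row is the pose to reach, as a shift and turn from the pose commanded when the call began; what a row does not reach only later rows make up. Full scale, the value 1, is 0.8 m for a shift and 0.5 rad for a turn. A row lasts 1/12 s, in which the tool goes at most 41.7 mm and 7.16 degrees, less where a joint would pass 70% of its speed; a pose out of reach is approached as far as the arm can. A call with a number of a shift or a turn outside -1 to 1 is refused whole. A call with a gripper value outside its range is refused whole. The fingers move at their own pace and stop on an object; "squeeze" is the grip in N (left out, the last holds). Time passes only in rows, so rows that repeat a pose let the fingers close. It gives the time, the measured TCP pose, the force, the opening and the grip force at its end, in the units of the state.
- r.get_obs(): the state, without advancing time (a new reading comes with each control period).
- optics.get_image(name): name is "side" or "top"; returns a dict with "frame" (480x640x3 uint8, blue, green, red), "fx", "fy", "cx", "cy" (pixels), "world_from_camera" (4x4, takes a point from camera to world coordinates). Camera axes: x right, y up, looking along -z (the intrinsics and any distortion apply to the point x, -y, -z); pixel columns grow to the right and rows downward; lengths in m; the calibration is good to about 2 mm. A picture is of the moment at which its call begins. There is no depth.
- r.close_job(): hands the job in; it is judged then, once.
The state is a dict: "t": time; "q": joint angles; "dq": joint speeds; "tau": joint torques, N m; "eef_pos": TCP position; "eef_rot": TCP orientation; "force": force on the tool from outside, world axes, zero at the start; "ft_torque": the same for the moment, N m; "grip_width": finger opening in m; "grasp_force": force on a finger pad.
Only numpy, scipy, OpenCV 4.12 (cv2) and the standard library are available. Lean on these libraries where they do the work, as an engineer would, in place of code of your own. Each camera call takes 0.05 s, during which the arm holds its last target. There are 200 camera calls.

## Working session

There is one attempt and no reset: what is moved stays moved. The work goes in short steps, Python scripts to look and compute and a tool call to move; the robot and the scene stay as the last step left them, time stands still between calls to the robot, and variables do not carry over. Pictures are saved under pics/ and viewed, at most 10 in all, crops included, and the job is handed in when it is done.

Besides the shell and the picture viewer there is one more tool, called by a JSON object that holds its "op" and its "data". jog_arm: Moves the arm, as the interface text tells. Its arguments: {"type":"object","properties":{"series":{"type":"array"},"squeeze":{"type":"number"}},"required":["series"]}

```bash
mkdir -p pics; python3 - <<'E'
from station import r, optics
import cv2,numpy as np
for n in("top","side"):
    d=optics.get_image(n); cv2.imwrite(f"pics/{n}0.png",d["frame"])
    print(n,d["fx"],d["fy"],d["cx"],d["cy"],np.round(d["world_from_camera"],4).tolist(),[k for k in d])
print(r.get_obs())
E
```

```text
top 609.88353702099 609.88353702099 318.6377970269577 231.73528393324852 [[-0.0032, 0.9943, -0.1066, 0.427], [-0.9996, -0.0002, 0.0284, 0.2171], [0.0282, 0.1066, 0.9939, 0.884], [0.0, 0.0, 0.0, 1.0]] ['frame', 'fx', 'fy', 'cx', 'cy', 'world_from_camera']
side 595.7155325776126 595.7155325776126 306.20861392748884 225.90395921473012 [[-0.9517, 0.1411, -0.2726, 0.2643], [-0.3061, -0.5034, 0.808, 1.0088], [-0.0232, 0.8524, 0.5223, 0.5869], [0.0, 0.0, 0.0, 1.0]] ['frame', 'fx', 'fy', 'cx', 'cy', 'world_from_camera']
{'t': 0.1, 'q': array([-1.34059948,  0.43514463,  0.02495955,  1.57400419, -0.01163034,
        1.13396236, -0.07508831]), 'dq': array([ 4.50582691e-04, -3.70931216e-04,  4.93286770e-04, -3.54700978e-03,
       -6.90620803e-05, -9.16881531e-04,  5.31664059e-04]), 'tau': array([ 2.99247498e-03, -6.71753955e+01,  1.02816414e+00, -3.16904926e+01,
        1.58523303e-02,  7.25955542e-03,  5.03359547e-05]), 'eef_pos': array([0.20406754, 0.59028101, 0.23061038]), 'eef_rot': array([-3.14022219e+00,  9.22711655e-05,  2.80873806e+00]), 'force': array([ 0.13749429, -0.63131223, -0.03561638]), 'ft_torque': array([-0.00336896,  0.02573251, -0.01703379]), 'grasp_force': 0.0, 'grip_width': 0.085812248440648}
```

View pics/top0.png

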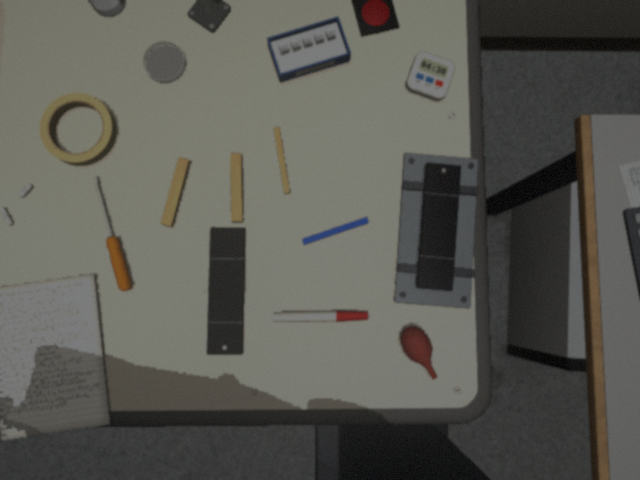

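View pics/side0.png

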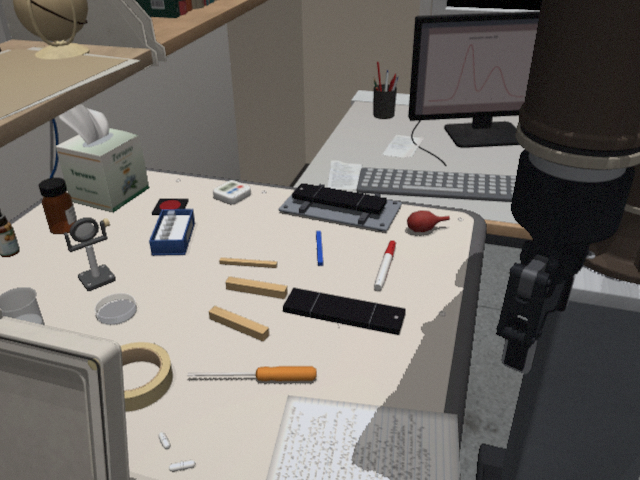

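The top view shows these candidates for a "thick stick": (176,192), (237,187), the thin stick at (282,160) and the blue decoy at (336,230). The black plaques are the spare at (227,290) and the lower one at (439,227) on the stand. I choose the two wide pale sticks on the left, and will measure them and check the choice in one crop.

```bash
cat > h.py <<'E'
import cv2,numpy as np
from station import r,optics
def w(d,px,z):
    T=np.array(d["world_from_camera"]);px=np.atleast_2d(np.float64(px))
    c=np.c_[(px[:,0]-d["cx"])/d["fx"],-(px[:,1]-d["cy"])/d["fy"],-np.ones(len(px))]@T[:3,:3].T
    return (T[:3,3]+c*((z-T[2,3])/c[:,2])[:,None])[:,:2]
def box(d,mask,roi,z):
    """largest blob in roi (x0,y0,x1,y1) -> world centre, long-axis angle, sizes (mm)"""
    m=np.zeros_like(mask);x0,y0,x1,y1=roi;m[y0:y1,x0:x1]=mask[y0:y1,x0:x1]
    c=max(cv2.findContours(m,cv2.RETR_EXTERNAL,cv2.CHAIN_APPROX_NONE)[0],key=cv2.contourArea)
    p=(w(d,c[:,0],z)*1000).astype(np.float32)
    (x,y),s,_=R=cv2.minAreaRect(p);b=cv2.boxPoints(R)
    e=max((b[1]-b[0],b[2]-b[1]),key=np.linalg.norm);a=np.arctan2(e[1],e[0])
    a=(a+np.pi/2)%np.pi-np.pi/2
    return np.round([x,y,a,*sorted(s)],3)
def wood(f):
    h=cv2.cvtColor(f,cv2.COLOR_BGR2HSV);return cv2.inRange(h,(8,70,80),(28,255,255))
def black(f): return cv2.inRange(f.max(2),0,62)
E
python3 - <<'E'
from h import *
d=optics.get_image("top");f=d["frame"]
W=wood(f);B=black(f)
for n,m,roi,z in(("s1",W,(155,145,200,240),.016),("s2",W,(215,140,255,226),.016),("thin",W,(262,115,300,205),.009),
  ("up",B,(200,220,255,362),.012),("low",B,(413,155,463,298),.032)): print(n,box(d,m,roi,z))
s=cv2.inRange(f.max(2),0,150); print("stand",box(d,s,(385,145,479,315),.010))
cr=np.hstack([cv2.resize(f[110:370,150:300],None,fx=2.2,fy=2.2),cv2.resize(f[110:370,385:485],None,fx=2.2,fy=2.2),
 cv2.cvtColor(cv2.resize((W//2+B)[110:370,385:485],None,fx=2.2,fy=2.2),cv2.COLOR_GRAY2BGR)])
cv2.imwrite("pics/c1.png",cr);print(cr.shape)
E
```

```text
s1 [ 5.78381e+02  3.98541e+02 -2.34000e-01  1.61430e+01  9.97970e+01]
s2 [5.85104e+02 3.10868e+02 3.40000e-02 1.64150e+01 9.94980e+01]
thin [6.26777e+02 2.46217e+02 1.63000e-01 8.67400e+00 9.91800e+01]
up [ 4.37804e+02  3.23420e+02 -1.20000e-02  4.99150e+01  1.76845e+02]
low [ 5.27494e+02  2.47260e+01 -2.80000e-02  7.02570e+01  1.81970e+02]
stand [ 5.26110e+02  2.72120e+01 -1.50000e-02  1.37667e+02  2.48690e+02]
(572, 770, 3)
```

View pics/c1.png

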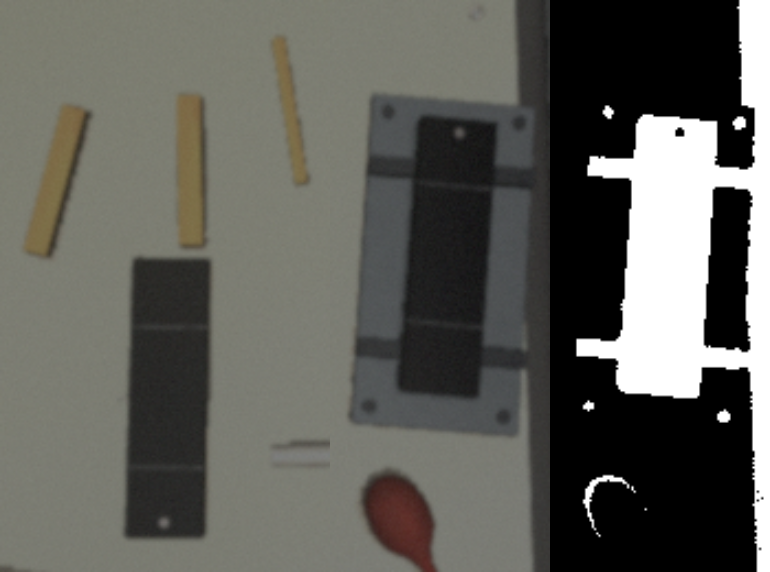

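The crop shows two equal 16 mm sticks at (176,192) and (237,187), with the 9 mm one at (282,160). The stand's corners are near (404,153), (479,158), (470,308) and (394,302). Next I'll refine the stand and lower plaque.

```bash
python3 - <<'E'
from h import *
d=optics.get_image("top");f=d["frame"]
c=w(d,[(404.1,152.7),(478.6,158.2),(470,307.7),(394.1,301.8)],.010)*1000
print(c.round(1),c.mean(0)); TL,TR,BR,BL=c
print("sizes",[np.linalg.norm(a-b).round(1) for a,b in((TL,BL),(TR,BR),(TL,TR),(BL,BR))], [np.arctan2(*(a-b)[::-1]).round(4) for a,b in((TL,BL),(TR,BR))],np.arctan2(-(TL-TR)[0],(TL-TR)[1]),np.arctan2(-(BL-BR)[0],(BL-BR)[1]))
# lower plaque
for t in(35,42,50):
    m=cv2.morphologyEx(cv2.inRange(f.max(2),0,t),cv2.MORPH_OPEN,np.ones((15,15)))
    try:print(t,box(d,m,(408,150,470,300),.032))
    except Exception as e:print(t,e)
# bolts / rib bands along the column strips left & right of plaque
g=f.max(2).astype(int)
print("L",g[255:285,405:412].mean(1).round().tolist(),g[175:205,405:412].mean(1).round().tolist())
print("R",g[255:290,464:470].mean(1).round().tolist(),g[175:205,464:470].mean(1).round().tolist())
E
```

```text
[[637.4  66.3]
 [629.6 -43.7]
 [411.3 -24.5]
 [420.   84.6]] [524.57958551  20.66378658]
sizes [np.float64(218.2), np.float64(219.2), np.float64(110.3), np.float64(109.4)] [np.float64(-0.0841), np.float64(-0.0881)] -0.07138505711535442 -0.08027976991640427
35 [ 5.27642e+02  2.24080e+01 -2.70000e-02  4.85250e+01  8.45720e+01]
42 [ 5.48979e+02  2.14120e+01 -9.20000e-02  5.02190e+01  1.30739e+02]
50 [ 5.26698e+02  2.34040e+01 -9.60000e-02  5.25850e+01  1.78355e+02]
L [86.0, 87.0, 87.0, 88.0, 87.0, 88.0, 88.0, 84.0, 74.0, 63.0, 57.0, 55.0, 55.0, 54.0, 56.0, 54.0, 54.0, 60.0, 73.0, 82.0, 86.0, 87.0, 87.0, 86.0, 87.0, 87.0, 89.0, 88.0, 88.0, 89.0] [86.0, 85.0, 86.0, 84.0, 82.0, 74.0, 62.0, 54.0, 52.0, 51.0, 52.0, 52.0, 51.0, 47.0, 48.0, 63.0, 78.0, 84.0, 85.0, 85.0, 85.0, 84.0, 85.0, 86.0, 85.0, 86.0, 84.0, 86.0, 85.0, 86.0]
R [81.0, 81.0, 81.0, 82.0, 82.0, 83.0, 82.0, 82.0, 83.0, 82.0, 80.0, 79.0, 74.0, 62.0, 53.0, 48.0, 48.0, 48.0, 48.0, 47.0, 47.0, 48.0, 58.0, 71.0, 80.0, 82.0, 82.0, 82.0, 82.0, 81.0, 82.0, 82.0, 82.0, 83.0, 82.0] [82.0, 82.0, 82.0, 82.0, 81.0, 81.0, 82.0, 81.0, 82.0, 78.0, 70.0, 57.0, 50.0, 48.0, 48.0, 47.0, 48.0, 46.0, 40.0, 45.0, 64.0, 77.0, 81.0, 82.0, 82.0, 82.0, 84.0, 82.0, 82.0, 82.0]
```

Findings, with sizes matching the given dimensions:
- **Stand:** (525, 20.7) mm, yaw -0.083, so the rib centres are at about (585, 15.7) and (465, 25.7).
- **Stick s1:** (578, 398.5), yaw -0.234.
- **Stick s2:** (585, 311), yaw 0.034.
- **Spare plaque:** (438, 323), yaw -0.012.

I'll go to s1 first.

{"op": "jog_arm", "data": {"series": [{"dp": [0.468, -0.24, -0.14], "delta_rot": [0, 0, 0.2], "fingers": 40}, {"dp": [0.468, -0.24, -0.14], "delta_rot": [0, 0, 0.2], "fingers": 40}, {"dp": [0.468, -0.24, -0.14], "delta_rot": [0, 0, 0.2], "fingers": 40}, {"dp": [0.468, -0.24, -0.14], "delta_rot": [0, 0, 0.2], "fingers": 40}, {"dp": [0.468, -0.24, -0.14], "delta_rot": [0, 0, 0.2], "fingers": 40}, {"dp": [0.468, -0.24, -0.14], "delta_rot": [0, 0, 0.2], "fingers": 40}, {"dp": [0.468, -0.24, -0.14], "delta_rot": [0, 0, 0.2], "fingers": 40}, {"dp": [0.468, -0.24, -0.14], "delta_rot": [0, 0, 0.2], "fingers": 40}, {"dp": [0.468, -0.24, -0.14], "delta_rot": [0, 0, 0.2], "fingers": 40}, {"dp": [0.468, -0.24, -0.14], "delta_rot": [0, 0, 0.2], "fingers": 40}, {"dp": [0.468, -0.24, -0.14], "delta_rot": [0, 0, 0.2], "fingers": 40}, {"dp": [0.468, -0.24, -0.14], "delta_rot": [0, 0, 0.2], "fingers": 40}], "squeeze": 25}}

```text
t: 1.2
eef_pos: [0.5835, 0.3926, 0.1172]
eef_rot: [-3.137, 0.002, 2.901]
force: [-0.1, -0.8, 0.1]
grip_width: 0.0399
grasp_force: 0.0
```

{"op": "jog_arm", "data": {"series": [{"dp": [0, 0, 0], "delta_rot": [0, 0, 0], "fingers": 40}, {"dp": [0, 0, -0.04], "delta_rot": [0, 0, 0], "fingers": 40}, {"dp": [0, 0, -0.08], "delta_rot": [0, 0, 0], "fingers": 40}, {"dp": [0, 0, -0.11], "delta_rot": [0, 0, 0], "fingers": 40}, {"dp": [0, 0, -0.11], "delta_rot": [0, 0, 0], "fingers": 40}, {"dp": [0, 0, -0.11], "delta_rot": [0, 0, 0], "fingers": 40}]}}

```text
t: 1.7
eef_pos: [0.5765, 0.3999, 0.0308]
eef_rot: [-3.14, -0.002, 2.911]
force: [0.2, 0.1, 0.1]
grip_width: 0.0404
grasp_force: 0.0
```

{"op": "jog_arm", "data": {"series": [{"dp": [0, 0, -0.016], "delta_rot": [0, 0, 0], "fingers": 40}, {"dp": [0, 0, -0.031], "delta_rot": [0, 0, 0], "fingers": 40}, {"dp": [0, 0, -0.031], "delta_rot": [0, 0, 0], "fingers": 40}, {"dp": [0, 0, -0.031], "delta_rot": [0, 0, 0], "fingers": 5}, {"dp": [0, 0, -0.031], "delta_rot": [0, 0, 0], "fingers": 5}, {"dp": [0, 0, -0.031], "delta_rot": [0, 0, 0], "fingers": 5}, {"dp": [0, 0, -0.031], "delta_rot": [0, 0, 0], "fingers": 5}, {"dp": [0, 0, -0.031], "delta_rot": [0, 0, 0], "fingers": 5}, {"dp": [0, 0, -0.031], "delta_rot": [0, 0, 0], "fingers": 5}]}}

```text
t: 2.45
eef_pos: [0.5791, 0.399, 0.0073]
eef_rot: [3.141, 0.001, 2.909]
force: [0.3, -0.7, 4.8]
grip_width: 0.0151
grasp_force: 28.2
```

{"op": "jog_arm", "data": {"series": [{"dp": [0, 0, 0.03], "delta_rot": [0, 0, 0], "fingers": 5}, {"dp": [0, 0, 0.07], "delta_rot": [0, 0, 0], "fingers": 5}, {"dp": [0, 0, 0.11], "delta_rot": [0, 0, -0.1], "fingers": 5}, {"dp": [0, -0.02, 0.15], "delta_rot": [0, 0, -0.25], "fingers": 5}, {"dp": [0, -0.05, 0.15], "delta_rot": [0, 0, -0.4], "fingers": 5}, {"dp": [0, -0.08, 0.15], "delta_rot": [0, 0, -0.55], "fingers": 5}, {"dp": [0, -0.11, 0.15], "delta_rot": [0, 0, -0.7], "fingers": 5}, {"dp": [0, -0.14, 0.15], "delta_rot": [0, 0, -0.85], "fingers": 5}, {"dp": [0, -0.17, 0.15], "delta_rot": [0, 0, -1], "fingers": 5}]}}

```text
t: 3.2
eef_pos: [0.5784, 0.2615, 0.1266]
eef_rot: [3.141, -0.0, 2.405]
force: [1.1, 0.2, -0.4]
grip_width: 0.0151
grasp_force: 27.7
```

{"op": "jog_arm", "data": {"series": [{"dp": [0, -0.04, 0], "delta_rot": [0, 0, -0.15], "fingers": 5}, {"dp": [0, -0.08, 0], "delta_rot": [0, 0, -0.3], "fingers": 5}, {"dp": [0, -0.11, 0], "delta_rot": [0, 0, -0.45], "fingers": 5}, {"dp": [0, -0.14, 0], "delta_rot": [0, 0, -0.6], "fingers": 5}, {"dp": [0, -0.17, 0], "delta_rot": [0, 0, -0.8], "fingers": 5}, {"dp": [0, -0.2, 0], "delta_rot": [0, 0, -1], "fingers": 5}]}}

```text
t: 3.7
eef_pos: [0.5784, 0.1015, 0.1266]
eef_rot: [3.141, -0.0, 1.904]
force: [-0.2, 0.9, -0.6]
grip_width: 0.0152
grasp_force: 27.7
```

{"op": "jog_arm", "data": {"series": [{"dp": [0.004, -0.04, 0], "delta_rot": [0, 0, -0.2], "fingers": 5}, {"dp": [0.008, -0.08, 0], "delta_rot": [0, 0, -0.4], "fingers": 5}, {"dp": [0.008, -0.109, 0], "delta_rot": [0, 0, -0.6], "fingers": 5}, {"dp": [0.008, -0.109, 0], "delta_rot": [0, 0, -0.846], "fingers": 5}, {"dp": [0.008, -0.109, 0], "delta_rot": [0, 0, -0.846], "fingers": 5}, {"dp": [0.008, -0.109, 0], "delta_rot": [0, 0, -0.846], "fingers": 5}, {"dp": [0.008, -0.109, -0.03], "delta_rot": [0, 0, -0.846], "fingers": 5}, {"dp": [0.008, -0.109, -0.06], "delta_rot": [0, 0, -0.846], "fingers": 5}, {"dp": [0.008, -0.109, -0.08], "delta_rot": [0, 0, -0.846], "fingers": 5}, {"dp": [0.008, -0.109, -0.08], "delta_rot": [0, 0, -0.846], "fingers": 5}, {"dp": [0.008, -0.109, -0.08], "delta_rot": [0, 0, -0.846], "fingers": 5}]}}

```text
t: 4.62
eef_pos: [0.5844, 0.0167, 0.0621]
eef_rot: [-3.14, -0.0, 1.49]
force: [0.2, 0.3, 0.8]
grip_width: 0.015
grasp_force: 27.7
```

{"op": "jog_arm", "data": {"series": [{"dp": [0, 0, -0.01], "delta_rot": [0, 0, 0], "fingers": 5}, {"dp": [0, 0, -0.02], "delta_rot": [0, 0, 0], "fingers": 5}, {"dp": [0, 0, -0.025], "delta_rot": [0, 0, 0], "fingers": 5}, {"dp": [0, 0, -0.028], "delta_rot": [0, 0, 0], "fingers": 5}, {"dp": [0, 0, -0.028], "delta_rot": [0, 0, 0], "fingers": 5}, {"dp": [0, 0, -0.028], "delta_rot": [0, 0, 0], "fingers": 5}]}}

```text
t: 5.12
eef_pos: [0.5851, 0.0155, 0.0402]
eef_rot: [3.142, -0.0, 1.486]
force: [-0.2, -0.5, -0.2]
grip_width: 0.015
grasp_force: 27.7
```

Lower 1 mm more, then release.

{"op": "jog_arm", "data": {"series": [{"dp": [0, 0, -0.001], "delta_rot": [0, 0, 0], "fingers": 5}, {"dp": [0, 0, -0.0015], "delta_rot": [0, 0, 0], "fingers": 5}, {"dp": [0, 0, -0.0015], "delta_rot": [0, 0, 0], "fingers": 5}]}}

```text
t: 5.37
eef_pos: [0.5853, 0.0155, 0.0392]
eef_rot: [3.141, -0.0, 1.486]
force: [0.1, -0.1, 1.2]
grip_width: 0.0151
grasp_force: 27.9
```

{"op": "jog_arm", "data": {"series": [{"dp": [0, 0, 0], "delta_rot": [0, 0, 0], "fingers": 22}, {"dp": [0, 0, 0], "delta_rot": [0, 0, 0], "fingers": 32}, {"dp": [0, 0, 0], "delta_rot": [0, 0, 0], "fingers": 40}, {"dp": [0, 0, 0], "delta_rot": [0, 0, 0], "fingers": 40}, {"dp": [0, 0, 0.02], "delta_rot": [0, 0, 0], "fingers": 40}, {"dp": [0, 0, 0.06], "delta_rot": [0, 0, 0], "fingers": 40}, {"dp": [0, 0, 0.11], "delta_rot": [0, 0, 0], "fingers": 40}, {"dp": [0, 0, 0.11], "delta_rot": [0, 0, 0], "fingers": 40}]}}

```text
t: 6.03
eef_pos: [0.5888, 0.015, 0.1334]
eef_rot: [3.132, -0.002, 1.485]
force: [2.2, -0.3, 0.7]
grip_width: 0.0403
grasp_force: 0.0
```

{"op": "jog_arm", "data": {"series": [{"dp": [0, 0.03, 0], "delta_rot": [0, 0, -0.2], "fingers": 40}, {"dp": [0, 0.06, 0], "delta_rot": [0, 0, -0.4], "fingers": 40}, {"dp": [0, 0.09, 0], "delta_rot": [0, 0, -0.6], "fingers": 40}, {"dp": [0, 0.12, 0], "delta_rot": [0, 0, -0.8], "fingers": 40}, {"dp": [0, 0.15, 0], "delta_rot": [0, 0, -1], "fingers": 40}]}}

```text
t: 6.45
eef_pos: [0.585, 0.1367, 0.127]
eef_rot: [3.141, -0.0, 0.981]
force: [0.7, 0.8, -0.7]
grip_width: 0.04
grasp_force: 0.0
```

{"op": "jog_arm", "data": {"series": [{"dp": [0, 0.03, 0], "delta_rot": [0, 0, -0.2], "fingers": 40}, {"dp": [0, 0.06, 0], "delta_rot": [0, 0, -0.4], "fingers": 40}, {"dp": [0, 0.09, 0], "delta_rot": [0, 0, -0.6], "fingers": 40}, {"dp": [0, 0.12, 0], "delta_rot": [0, 0, -0.8], "fingers": 40}, {"dp": [0, 0.15, 0], "delta_rot": [0, 0, -1], "fingers": 40}]}}

```text
t: 6.87
eef_pos: [0.5849, 0.2569, 0.1269]
eef_rot: [-3.142, -0.0, 0.481]
force: [-0.0, -0.1, -0.6]
grip_width: 0.0399
grasp_force: 0.0
```

{"op": "jog_arm", "data": {"series": [{"dp": [0, 0.03, 0], "delta_rot": [0, 0, -0.2], "fingers": 40}, {"dp": [0, 0.06, 0], "delta_rot": [0, 0, -0.4], "fingers": 40}, {"dp": [0, 0.069, 0], "delta_rot": [0, 0, -0.6], "fingers": 40}, {"dp": [0, 0.069, 0], "delta_rot": [0, 0, -0.8], "fingers": 40}, {"dp": [0, 0.069, 0], "delta_rot": [0, 0, -0.904], "fingers": 40}, {"dp": [0, 0.069, 0], "delta_rot": [0, 0, -0.904], "fingers": 40}, {"dp": [0, 0.069, -0.04], "delta_rot": [0, 0, -0.904], "fingers": 40}, {"dp": [0, 0.069, -0.08], "delta_rot": [0, 0, -0.904], "fingers": 40}, {"dp": [0, 0.069, -0.12], "delta_rot": [0, 0, -0.904], "fingers": 40}, {"dp": [0, 0.069, -0.12], "delta_rot": [0, 0, -0.904], "fingers": 40}, {"dp": [0, 0.069, -0.12], "delta_rot": [0, 0, -0.904], "fingers": 40}]}}

```text
t: 7.78
eef_pos: [0.5841, 0.31, 0.03]
eef_rot: [3.14, 0.003, 0.035]
force: [0.5, -0.2, 0.2]
grip_width: 0.04
grasp_force: 0.0
```

```bash
python3 - <<'E'
from h import *
d=optics.get_image("top");f=d["frame"]
print(box(d,wood(f),(395,150,479,310),.048)); o=r.get_obs();print(o["eef_pos"],o["eef_rot"])
cv2.imwrite("pics/t2.png",f)
E
```

```text
[584.677  17.953   1.485  19.591  97.841]
[0.58557962 0.31035049 0.0318516 ] [ 3.14127128e+00 -3.71925805e-04  3.42637638e-02]
```

View pics/t2.png

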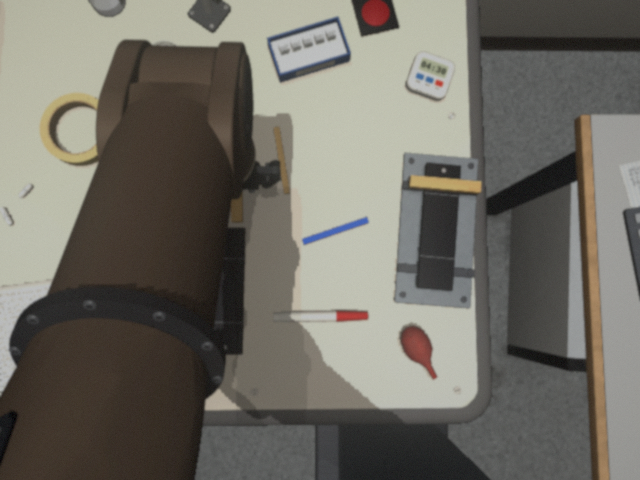

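The first stick lies at pixel (445,185), straight over the far rib: measured (584.7, 18) mm, yaw 1.485. The gripper is above s2. Now I'll pick s2.

{"op": "jog_arm", "data": {"series": [{"dp": [0, 0, -0.016], "delta_rot": [0, 0, 0], "fingers": 40}, {"dp": [0, 0, -0.032], "delta_rot": [0, 0, 0], "fingers": 40}, {"dp": [0, 0, -0.032], "delta_rot": [0, 0, 0], "fingers": 40}, {"dp": [0, 0, -0.032], "delta_rot": [0, 0, 0], "fingers": 5}, {"dp": [0, 0, -0.032], "delta_rot": [0, 0, 0], "fingers": 5}, {"dp": [0, 0, -0.032], "delta_rot": [0, 0, 0], "fingers": 5}, {"dp": [0, 0, -0.032], "delta_rot": [0, 0, 0], "fingers": 5}, {"dp": [0, 0, -0.032], "delta_rot": [0, 0, 0], "fingers": 5}, {"dp": [0, 0, -0.032], "delta_rot": [0, 0, 0], "fingers": 5}]}}

```text
t: 8.58
eef_pos: [0.5854, 0.3108, 0.0059]
eef_rot: [-3.141, -0.001, 0.034]
force: [-1.0, -0.0, 4.7]
grip_width: 0.015
grasp_force: 27.9
```

{"op": "jog_arm", "data": {"series": [{"dp": [0, 0, 0.03], "delta_rot": [0, 0, 0], "fingers": 5}, {"dp": [0, 0, 0.07], "delta_rot": [0, 0, 0], "fingers": 5}, {"dp": [0, 0, 0.11], "delta_rot": [0, 0, 0.1], "fingers": 5}, {"dp": [-0.01, -0.02, 0.15], "delta_rot": [0, 0, 0.25], "fingers": 5}, {"dp": [-0.02, -0.04, 0.15], "delta_rot": [0, 0, 0.4], "fingers": 5}, {"dp": [-0.03, -0.06, 0.15], "delta_rot": [0, 0, 0.55], "fingers": 5}, {"dp": [-0.04, -0.08, 0.15], "delta_rot": [0, 0, 0.7], "fingers": 5}, {"dp": [-0.05, -0.1, 0.15], "delta_rot": [0, 0, 0.85], "fingers": 5}, {"dp": [-0.06, -0.12, 0.15], "delta_rot": [0, 0, 1], "fingers": 5}]}}

```text
t: 9.33
eef_pos: [0.5364, 0.214, 0.1254]
eef_rot: [-3.142, -0.0, 0.538]
force: [0.2, 0.4, -0.5]
grip_width: 0.0151
grasp_force: 27.4
```

{"op": "jog_arm", "data": {"series": [{"dp": [-0.01, -0.03, 0], "delta_rot": [0, 0, 0.15], "fingers": 5}, {"dp": [-0.02, -0.06, 0], "delta_rot": [0, 0, 0.3], "fingers": 5}, {"dp": [-0.03, -0.09, 0], "delta_rot": [0, 0, 0.45], "fingers": 5}, {"dp": [-0.04, -0.12, 0], "delta_rot": [0, 0, 0.6], "fingers": 5}, {"dp": [-0.05, -0.14, 0], "delta_rot": [0, 0, 0.8], "fingers": 5}, {"dp": [-0.06, -0.16, 0], "delta_rot": [0, 0, 1], "fingers": 5}]}}

```text
t: 9.83
eef_pos: [0.4885, 0.0853, 0.1255]
eef_rot: [3.141, -0.0, 1.037]
force: [0.8, 0.5, -0.1]
grip_width: 0.0149
grasp_force: 27.4
```

{"op": "jog_arm", "data": {"series": [{"dp": [-0.01, -0.02, 0], "delta_rot": [0, 0, 0.2], "fingers": 5}, {"dp": [-0.02, -0.04, 0], "delta_rot": [0, 0, 0.4], "fingers": 5}, {"dp": [-0.03, -0.06, 0], "delta_rot": [0, 0, 0.6], "fingers": 5}, {"dp": [-0.03, -0.076, 0], "delta_rot": [0, 0, 0.8], "fingers": 5}, {"dp": [-0.03, -0.076, 0], "delta_rot": [0, 0, 0.908], "fingers": 5}, {"dp": [-0.03, -0.076, 0], "delta_rot": [0, 0, 0.908], "fingers": 5}, {"dp": [-0.03, -0.076, -0.03], "delta_rot": [0, 0, 0.908], "fingers": 5}, {"dp": [-0.03, -0.076, -0.06], "delta_rot": [0, 0, 0.908], "fingers": 5}, {"dp": [-0.03, -0.076, -0.08], "delta_rot": [0, 0, 0.908], "fingers": 5}, {"dp": [-0.03, -0.076, -0.08], "delta_rot": [0, 0, 0.908], "fingers": 5}, {"dp": [-0.03, -0.076, -0.08], "delta_rot": [0, 0, 0.908], "fingers": 5}]}}

```text
t: 10.75
eef_pos: [0.4645, 0.026, 0.061]
eef_rot: [-3.14, 0.001, 1.486]
force: [0.1, 0.8, 0.3]
grip_width: 0.0152
grasp_force: 27.4
```

{"op": "jog_arm", "data": {"series": [{"dp": [0, 0, -0.01], "delta_rot": [0, 0, 0], "fingers": 5}, {"dp": [0, 0, -0.02], "delta_rot": [0, 0, 0], "fingers": 5}, {"dp": [0, 0, -0.025], "delta_rot": [0, 0, 0], "fingers": 5}, {"dp": [0, 0, -0.028], "delta_rot": [0, 0, 0], "fingers": 5}, {"dp": [0, 0, -0.029], "delta_rot": [0, 0, 0], "fingers": 5}, {"dp": [0, 0, -0.029], "delta_rot": [0, 0, 0], "fingers": 5}, {"dp": [0, 0, -0.029], "delta_rot": [0, 0, 0], "fingers": 5}]}}

```text
t: 11.33
eef_pos: [0.4651, 0.0259, 0.0383]
eef_rot: [3.141, -0.0, 1.488]
force: [0.3, 0.6, -0.2]
grip_width: 0.015
grasp_force: 27.4
```

{"op": "jog_arm", "data": {"series": [{"dp": [0, 0, -0.0005], "delta_rot": [0, 0, 0], "fingers": 22}, {"dp": [0, 0, -0.0005], "delta_rot": [0, 0, 0], "fingers": 32}, {"dp": [0, 0, 0], "delta_rot": [0, 0, 0], "fingers": 40}, {"dp": [0, 0, 0], "delta_rot": [0, 0, 0], "fingers": 40}, {"dp": [0, 0, 0.02], "delta_rot": [0, 0, 0], "fingers": 40}, {"dp": [0, 0, 0.06], "delta_rot": [0, 0, 0], "fingers": 40}, {"dp": [0, 0, 0.11], "delta_rot": [0, 0, 0], "fingers": 75}, {"dp": [0, 0, 0.11], "delta_rot": [0, 0, 0], "fingers": 75}]}}

```text
t: 12.0
eef_pos: [0.4682, 0.0257, 0.1315]
eef_rot: [3.134, -0.002, 1.487]
force: [1.9, 0.0, -0.1]
grip_width: 0.0631
grasp_force: 0.0
```

```bash
python3 - <<'E'
from h import *
d=optics.get_image("top");f=d["frame"]
for t in (62,75,90,100):print(t,box(d,cv2.inRange(f.max(2),0,t),(200,220,255,362),.012))
d=optics.get_image("side");f=d["frame"];cv2.imwrite("pics/s2.png",f)
E
```

```text
62 [ 4.37787e+02  3.23400e+02 -9.00000e-03  4.92920e+01  1.76682e+02]
75 [ 4.37814e+02  3.23556e+02 -1.20000e-02  5.03070e+01  1.76848e+02]
90 [ 4.37685e+02  3.23751e+02 -1.10000e-02  5.13630e+01  1.79314e+02]
100 [ 4.37836e+02  3.23387e+02 -1.20000e-02  5.28000e+01  1.79661e+02]
```

View pics/s2.png

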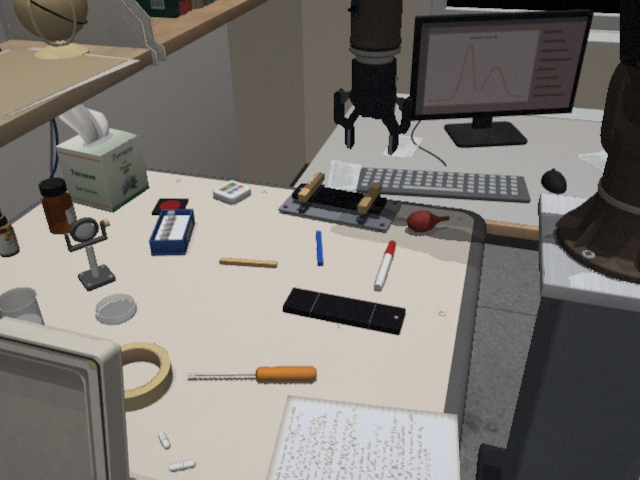

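Both thick sticks lie across the lower plaque, at (312,187) and (371,198), and the spare plaque at (344,310) is undisturbed. Going to the spare plaque at (437.8, 323.5) mm.

{"op": "jog_arm", "data": {"series": [{"dp": [0, 0.03, 0], "delta_rot": [0, 0, -0.2], "fingers": 72}, {"dp": [0, 0.06, 0], "delta_rot": [0, 0, -0.4], "fingers": 72}, {"dp": [0, 0.09, 0], "delta_rot": [0, 0, -0.6], "fingers": 72}, {"dp": [0, 0.12, 0], "delta_rot": [0, 0, -0.8], "fingers": 72}, {"dp": [-0.01, 0.15, 0], "delta_rot": [0, 0, -1], "fingers": 72}, {"dp": [-0.01, 0.15, 0], "delta_rot": [0, 0, -1], "fingers": 72}]}}

```text
t: 12.6
eef_pos: [0.4547, 0.1509, 0.1244]
eef_rot: [-3.139, 0.002, 0.988]
force: [-0.6, 0.4, 0.3]
grip_width: 0.0725
grasp_force: 0.0
```

{"op": "jog_arm", "data": {"series": [{"dp": [0, 0.03, 0], "delta_rot": [0, 0, -0.2], "fingers": 72}, {"dp": [0, 0.06, 0], "delta_rot": [0, 0, -0.4], "fingers": 72}, {"dp": [0, 0.09, 0], "delta_rot": [0, 0, -0.6], "fingers": 72}, {"dp": [0, 0.12, 0], "delta_rot": [0, 0, -0.8], "fingers": 72}, {"dp": [-0.01, 0.15, 0], "delta_rot": [0, 0, -1], "fingers": 72}, {"dp": [-0.01, 0.15, 0], "delta_rot": [0, 0, -1], "fingers": 72}]}}

```text
t: 13.1
eef_pos: [0.4466, 0.2707, 0.1243]
eef_rot: [-3.141, 0.002, 0.489]
force: [0.4, 0.2, -0.3]
grip_width: 0.0719
grasp_force: 0.0
```

{"op": "jog_arm", "data": {"series": [{"dp": [0, 0.03, 0], "delta_rot": [0, 0, -0.2], "fingers": 72}, {"dp": [-0.014, 0.06, 0], "delta_rot": [0, 0, -0.4], "fingers": 72}, {"dp": [-0.014, 0.072, 0], "delta_rot": [0, 0, -0.6], "fingers": 72}, {"dp": [-0.014, 0.072, 0], "delta_rot": [0, 0, -0.8], "fingers": 72}, {"dp": [-0.014, 0.072, 0], "delta_rot": [0, 0, -1], "fingers": 72}, {"dp": [-0.014, 0.072, 0], "delta_rot": [0, 0, -1], "fingers": 72}, {"dp": [-0.014, 0.072, -0.04], "delta_rot": [0, 0, -1], "fingers": 72}, {"dp": [-0.014, 0.072, -0.08], "delta_rot": [0, 0, -1], "fingers": 72}, {"dp": [-0.014, 0.072, -0.12], "delta_rot": [0, 0, -1], "fingers": 72}, {"dp": [-0.014, 0.072, -0.12], "delta_rot": [0, 0, -1], "fingers": 72}, {"dp": [-0.014, 0.072, -0.12], "delta_rot": [0, 0, -1], "fingers": 72}]}}

```text
t: 14.02
eef_pos: [0.437, 0.3218, 0.0291]
eef_rot: [3.139, 0.003, -0.011]
force: [0.3, 0.3, 0.8]
grip_width: 0.072
grasp_force: 0.0
```

{"op": "jog_arm", "data": {"series": [{"dp": [0, 0.001, -0.016], "delta_rot": [0, 0, 0], "fingers": 62}, {"dp": [0, 0.001, -0.03], "delta_rot": [0, 0, 0], "fingers": 62}, {"dp": [0, 0.001, -0.036], "delta_rot": [0, 0, 0], "fingers": 62}, {"dp": [0, 0.001, -0.036], "delta_rot": [0, 0, 0], "fingers": 62}, {"dp": [0, 0.001, -0.036], "delta_rot": [0, 0, 0], "fingers": 62}]}}

```text
t: 14.43
eef_pos: [0.4379, 0.3243, 0.0016]
eef_rot: [-3.141, -0.0, -0.012]
force: [0.3, -0.1, 0.3]
grip_width: 0.0621
grasp_force: 0.0
```

{"op": "jog_arm", "data": {"series": [{"dp": [0, 0, 0], "delta_rot": [0, 0, 0], "fingers": 40}, {"dp": [0, 0, 0], "delta_rot": [0, 0, 0], "fingers": 40}, {"dp": [0, 0, 0], "delta_rot": [0, 0, 0], "fingers": 40}, {"dp": [0, 0, 0], "delta_rot": [0, 0, 0], "fingers": 40}, {"dp": [0, 0, 0], "delta_rot": [0, 0, 0], "fingers": 40}], "squeeze": 50}}

```text
t: 14.85
eef_pos: [0.4381, 0.3244, 0.0022]
eef_rot: [-3.141, -0.001, -0.012]
force: [-2.0, 0.2, 5.7]
grip_width: 0.0483
grasp_force: 51.2
```

{"op": "jog_arm", "data": {"series": [{"dp": [0, 0, 0.01], "delta_rot": [0, 0, 0], "fingers": 40}, {"dp": [0, 0, 0.03], "delta_rot": [0, 0, 0], "fingers": 40}, {"dp": [0, 0, 0.06], "delta_rot": [0, 0, 0], "fingers": 40}, {"dp": [0, 0, 0.09], "delta_rot": [0, 0, 0], "fingers": 40}, {"dp": [0, 0, 0.12], "delta_rot": [0, 0, 0], "fingers": 40}, {"dp": [0, 0, 0.15], "delta_rot": [0, 0, 0], "fingers": 40}, {"dp": [0, 0, 0.15], "delta_rot": [0, 0, 0], "fingers": 40}]}}

```text
t: 15.43
eef_pos: [0.44, 0.3252, 0.1259]
eef_rot: [-3.137, -0.004, -0.013]
force: [1.6, 0.4, -1.0]
grip_width: 0.0482
grasp_force: 52.6
```

```bash
python3 - <<'E'
from h import *
d=optics.get_image("side");cv2.imwrite("pics/s3.png",cv2.resize(d["frame"][120:400,180:540],None,fx=2,fy=2))
E
```

```text
(no output)
```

View pics/s3.png

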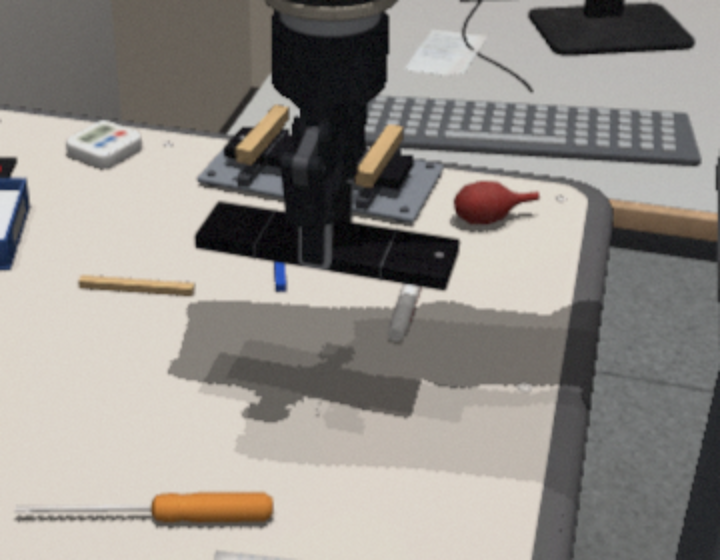

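The side view shows the plaque held level at its middle, with crop ends at (205,235) and (450,265). Now carrying it over the stand.

{"op": "jog_arm", "data": {"series": [{"dp": [0.004, -0.015, 0], "delta_rot": [0, 0, 0], "fingers": 40}, {"dp": [0.014, -0.05, 0], "delta_rot": [0, 0, -0.02], "fingers": 40}, {"dp": [0.026, -0.09, 0], "delta_rot": [0, 0, -0.04], "fingers": 40}, {"dp": [0.038, -0.13, 0], "delta_rot": [0, 0, -0.06], "fingers": 40}, {"dp": [0.05, -0.17, 0], "delta_rot": [0, 0, -0.08], "fingers": 40}, {"dp": [0.062, -0.21, 0], "delta_rot": [0, 0, -0.1], "fingers": 40}, {"dp": [0.074, -0.25, 0], "delta_rot": [0, 0, -0.12], "fingers": 40}, {"dp": [0.085, -0.29, 0], "delta_rot": [0, 0, -0.142], "fingers": 40}, {"dp": [0.096, -0.33, 0], "delta_rot": [0, 0, -0.142], "fingers": 40}, {"dp": [0.105, -0.362, 0], "delta_rot": [0, 0, -0.142], "fingers": 40}, {"dp": [0.109, -0.38, 0], "delta_rot": [0, 0, -0.142], "fingers": 40}, {"dp": [0.109, -0.38, 0], "delta_rot": [0, 0, -0.142], "fingers": 40}]}}

```text
t: 16.48
eef_pos: [0.5245, 0.0149, 0.1209]
eef_rot: [3.139, 0.0, -0.09]
force: [0.0, -0.0, -1.3]
grip_width: 0.0484
grasp_force: 52.6
```

{"op": "jog_arm", "data": {"series": [{"dp": [0, 0, -0.01], "delta_rot": [0, 0, 0], "fingers": 40}, {"dp": [0, 0, -0.03], "delta_rot": [0, 0, 0], "fingers": 40}, {"dp": [0, 0, -0.05], "delta_rot": [0, 0, 0], "fingers": 40}, {"dp": [0, 0, -0.065], "delta_rot": [0, 0, 0], "fingers": 40}, {"dp": [0, 0, -0.075], "delta_rot": [0, 0, 0], "fingers": 40}, {"dp": [0, 0, -0.075], "delta_rot": [0, 0, 0], "fingers": 40}, {"dp": [0, 0, -0.075], "delta_rot": [0, 0, 0], "fingers": 40}]}}

```text
t: 17.07
eef_pos: [0.5246, 0.0205, 0.0609]
eef_rot: [3.141, 0.001, -0.083]
force: [-0.8, -0.7, -1.6]
grip_width: 0.048
grasp_force: 52.5
```

```bash
python3 - <<'E'
from h import *
o=r.get_obs();print(o["eef_pos"],o["eef_rot"],o["force"])
d=optics.get_image("side");a=cv2.resize(d["frame"][130:250,230:450],None,fx=3,fy=3)
cv2.imwrite("pics/s4.png",a)
E
```

```text
[0.52461048 0.02052992 0.06094936] [ 3.14119668e+00  1.08652367e-03 -8.29504500e-02] [-0.82967734 -0.72933159 -1.56918185]
```

View pics/s4.png

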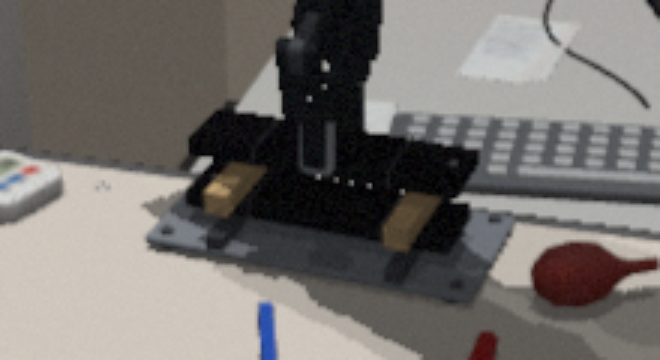

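The plaque hovers squarely above both sticks, which sit at crop (232,187) and (411,218). The TCP is at 60.9 mm and contact is expected near 50, so I'll lower slowly.

{"op": "jog_arm", "data": {"series": [{"dp": [0, 0, -0.003], "delta_rot": [0, 0, 0], "fingers": 40}, {"dp": [0, 0, -0.006], "delta_rot": [0, 0, 0], "fingers": 40}, {"dp": [0, 0, -0.009], "delta_rot": [0, 0, 0], "fingers": 40}, {"dp": [0, 0, -0.011], "delta_rot": [0, 0, 0], "fingers": 40}, {"dp": [0, 0, -0.012], "delta_rot": [0, 0, 0], "fingers": 40}, {"dp": [0, 0, -0.012], "delta_rot": [0, 0, 0], "fingers": 40}, {"dp": [0, 0, -0.012], "delta_rot": [0, 0, 0], "fingers": 40}]}}

```text
t: 17.7
eef_pos: [0.525, 0.0202, 0.0517]
eef_rot: [3.142, 0.0, -0.083]
force: [-0.0, 0.7, -1.8]
grip_width: 0.0486
grasp_force: 52.6
```

{"op": "jog_arm", "data": {"series": [{"dp": [0, 0, -0.0005], "delta_rot": [0, 0, 0], "fingers": 40}, {"dp": [0, 0, -0.001], "delta_rot": [0, 0, 0], "fingers": 40}, {"dp": [0, 0, -0.0015], "delta_rot": [0, 0, 0], "fingers": 40}, {"dp": [0, 0, -0.002], "delta_rot": [0, 0, 0], "fingers": 40}, {"dp": [0, 0, -0.002], "delta_rot": [0, 0, 0], "fingers": 40}]}}

```text
t: 18.12
eef_pos: [0.525, 0.0203, 0.0503]
eef_rot: [-3.141, -0.0, -0.083]
force: [-1.9, 1.3, 1.7]
grip_width: 0.0484
grasp_force: 52.9
```

Contact is confirmed (about 3.5 N). Opening and then rising.

{"op": "jog_arm", "data": {"series": [{"dp": [0, 0, 0], "delta_rot": [0, 0, 0], "fingers": 52}, {"dp": [0, 0, 0], "delta_rot": [0, 0, 0], "fingers": 58}, {"dp": [0, 0, 0], "delta_rot": [0, 0, 0], "fingers": 66}, {"dp": [0, 0, 0], "delta_rot": [0, 0, 0], "fingers": 72}, {"dp": [0, 0, 0], "delta_rot": [0, 0, 0], "fingers": 72}, {"dp": [0, 0, 0], "delta_rot": [0, 0, 0], "fingers": 72}]}}

```text
t: 18.62
eef_pos: [0.525, 0.0203, 0.0501]
eef_rot: [3.142, -0.0, -0.083]
force: [0.2, 0.2, -0.3]
grip_width: 0.072
grasp_force: 0.0
```

{"op": "jog_arm", "data": {"series": [{"dp": [0, 0, 0.01], "delta_rot": [0, 0, 0], "fingers": 72}, {"dp": [0, 0, 0.03], "delta_rot": [0, 0, 0], "fingers": 72}, {"dp": [0, 0, 0.06], "delta_rot": [0, 0, 0], "fingers": 72}, {"dp": [0, 0, 0.1], "delta_rot": [0, 0, 0], "fingers": 72}, {"dp": [0, 0, 0.15], "delta_rot": [0, 0, 0], "fingers": 72}, {"dp": [-0.02, 0.05, 0.17], "delta_rot": [0, 0, 0], "fingers": 72}, {"dp": [-0.04, 0.1, 0.17], "delta_rot": [0, 0, 0], "fingers": 72}, {"dp": [-0.07, 0.15, 0.17], "delta_rot": [0, 0, 0], "fingers": 72}, {"dp": [-0.1, 0.2, 0.17], "delta_rot": [0, 0, 0], "fingers": 72}, {"dp": [-0.1, 0.25, 0.17], "delta_rot": [0, 0, 0], "fingers": 72}, {"dp": [-0.1, 0.3, 0.17], "delta_rot": [0, 0, 0], "fingers": 72}, {"dp": [-0.1, 0.3, 0.17], "delta_rot": [0, 0, 0], "fingers": 72}]}}

```text
t: 19.62
eef_pos: [0.4432, 0.2679, 0.1863]
eef_rot: [-3.139, 0.001, -0.075]
force: [-0.1, 0.3, 0.6]
grip_width: 0.0719
grasp_force: 0.0
```

```bash
python3 - <<'E'
from h import *
d=optics.get_image("top");f=d["frame"]
m=cv2.morphologyEx(cv2.inRange(f.max(2),0,55),cv2.MORPH_OPEN,np.ones((9,9)))
print(box(d,m,(395,140,470,310),.060))
s=optics.get_image("side")["frame"]
cv2.imwrite("pics/fin.png",np.hstack([cv2.resize(f[130:330,385:495],None,fx=2.4,fy=2.4),cv2.resize(s[130:250,240:440],(480,480))]))
E
```

```text
[ 5.2526e+02  2.5706e+01 -8.2000e-02  5.6552e+01  8.7091e+01]
```

View pics/fin.png

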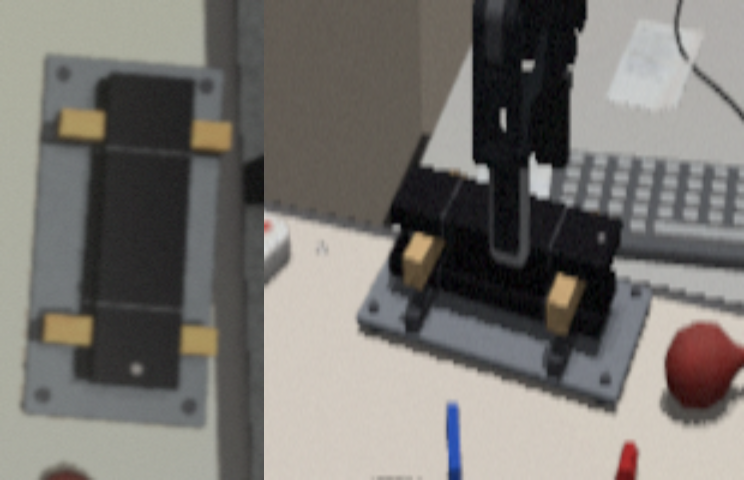

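The top view shows the plaque resting squarely with both stick ends showing evenly: crop (82,124)/(211,135) far and (68,329)/(198,340) near. The side view shows it level on both sticks with the gripper clear. Handing in.

```bash
python3 -c "
from h import *
d=optics.get_image('top');print(w(d,[(445,225.8)],.06)*1000)
print(r.close_job())"
```

```text
[[523.54578771  20.51426056]]
the job is handed in; nothing more can be done
None
```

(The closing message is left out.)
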